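Draw the fittings carrier out of its bench dock and hold it up level

TASK

Take the fittings carrier by its handle, draw it along the bench all the way out of the open front of its dock (the lips over its edges keep it from being lifted before that), then lift it and finish while holding it level and still with its underside about 15 cm above the bench; do not put it down or let go. Keep it level all the way so that the three loose hose fittings stay standing in their compartments, and leave the mug, spanner and screwdriver where they are.

Things in the scene. Friction and masses are not known exactly. Their poses are not given: they have to be found in the camera images.
- carrier: Loose aluminium tray on the bench, 0.35 to 0.55 kg empty, balanced under the middle of its black handle. Origin: centre of its underside, z up, x along the handle, -x towards the dock's open front. Floor 110 x 110 x 5 mm; walls up to z 25 form a box 104 (x) by 83 (y), leaving a flange 13.5 wide along both y sides. Two dividers 25 high make four compartments.
- carrier_grip (a point): Middle of the carrier's handle bar, 95 mm above the carrier's underside. The bar is (mm) 100 long along the carrier's x, 22 wide along its y and 24 high (z 83 to 107), on two 10 mm square posts at x = +-43; the fittings below it reach at most z 45.
- dock: Steel dock fixed to the bench, no floor. Origin on the bench midway between its two rails, z up, open front to its own -x: the carrier slides out that way along the bench. Rails (mm): x -60 to +60, inner faces at y = +-58, 14 high; a stop 30 high closes the +x end from x = 60. At the start the carrier's origin lies at dock x -20 to +4, turned within 0.01 rad of the dock.
- dock_front (a point): Middle of the dock's open front, at the ends of the rails (dock x = -60, 10 mm above the bench). Each rail has a lip 4 thick reaching inward to y = +-45, underside 10 above the bench, over the carrier's flange (5 free above it, 3 to each side). The carrier is clear of the lips when its origin is more than 115 mm to the -x side of the dock's origin.
- fitting_a: Loose steel hose fitting standing upright in one of the carrier's compartments: round foot (mm) 26 diameter and 16 high, neck 19 diameter, 40 tall in all, 60 to 100 g. Origin: centre of its underside, z along its axis.
- fitting_b: Same, steel, 34 mm tall, in another compartment.
- fitting_c: Same, brass, 28 mm tall, in another compartment.
- mug: White mug, 80 mm diameter, 90 mm high, to the left or right of the dock, to be left alone. Origin: centre of its underside.
- spanner: Steel spanner 170 mm long lying on the bench on the other side of the dock, to be left alone. Origin: its middle, on the bench.
- screwdriver: Screwdriver lying on the bench behind the dock's stop, to be left alone. Origin: near its middle, on the bench.

How it is judged:
By the outcome, as a careful person would: the job done as asked, in the order asked, and still so for the second after the job is handed in, while the arm keeps its last pose, push and grip.
It also fails if it takes over 38 s, if anything falls off the work surface, if the arm or the gripper's body presses on something with over 40 N, if the wrist force passes 120 N, or if a joint passes its speed limit or range.

ROBOT

A 7-joint arm with a two-finger parallel gripper is mounted at the origin on the work surface. World frame = base frame: x ahead of the robot, y to its left, z up, the work surface at z = 0. Lengths are in m, angles in rad, forces in N, time in s.
With the tool pointing down it reaches from about 0.4 to 0.85 m from the base axis. Payload 10.4 kg.
Tool frame: the origin (TCP) lies between the finger pads; the fingertips stand 14 mm ahead of it and the grasp point (between the pads) lies 5 mm behind it; z points along the fingers, y is the line along which they close (so a half turn about z gives the same grasp; the last joint's range is limited). The gripper opens to 87 mm and grips with 3 to 60 N. Pads are 19 mm wide; open, the fingers measure 117 mm over their backs; the gripper's body (75 mm by 190 mm) begins 51 mm behind the grasp point.
Start: joints at [-1.133, 0.332, -0.065, 1.46, 0.022, 1.35, -0.088], TCP at [0.278, 0.56, 0.237] pointing down, gripper open.
Joint ranges: [-2.6, 2.6], [-0.5, 2.12], [-1.47, 1.34], [0.16, 2.42], [-1.27, 4.41], [0.06, 2.06], [-2.6, 2.6]. Speed limits (rad/s): [2.22, 2.22, 2.79, 2.79, 3.14, 3.14, 3.14].

INTERFACE

Orientations are given as a unit quaternion [x, y, z, w].
In Python, from bench import * gives the robot as it stands.
- The arm moves only by the tool drive_tool, never from a script. Its argument "deltas" is a list of rows, each a list of 7 numbers: the turn, a rotation vector about the tool's x, y, z in degrees, then the shift along the tool's x, y, z in m, then the closure, from -1 (fully open) to 1 (shut). A call has 1 to 12 rows; each row is the pose to reach, as a shift and turn from the pose commanded when the call began, along the tool's axes at that moment; what a row does not reach only later rows make up. A row lasts 1/10 s, in which the tool goes at most 50 mm and 8.59 degrees, less where a joint would pass 70% of its speed; a pose out of reach is approached as far as the arm can. A call with a gripper value outside its range is refused whole. The fingers move at their own pace and stop on an object; "squeeze" is the grip in N (left out, the last holds). Time passes only in rows, so rows that repeat a pose let the fingers close. It gives the time, the measured TCP pose, the force and the opening at its end, in the units of the state.
- read_state(): the state, without advancing time (a new reading comes with each control period).
- camera(name): name is "side" or "top" or "wrist"; returns (picture, depth): 420x560x3 uint8, red, green, blue; 420x560 float32, m along the optical axis (not along the pixel's ray), 0 where there is no reading.
- camera_params(name): a dict with "K" (3x3 intrinsics, pixels), "R" (3x3) and "t" (3): a world point X has camera coordinates R X + t; the wrist camera has in their place "mount" (4x4, takes a point from camera to tool coordinates, whose origin is the TCP and whose axes are the flange's). Camera axes: x right, y down, z forward; pixel columns grow to the right and rows downward; lengths in m; the calibration is good to about 2 mm. A picture is of the moment at which its call begins: read the wrist's pose just before it. camera_params takes no time and is no camera call.
- close_job(): hands the job in, once; it reports no verdict.
Trained networks look in the newest picture that a camera, given by its name, has taken for a name from the list of things; names that differ only in an ending like _2 or _b are one class to them, and where a whole thing is asked for, a point or a joint stands for the part that bears it (a point fixed in the world has none). Each returns a list of dicts, best first, with "score" (0 to 1); they miss things now and then, are a little off and sometimes report something else, mostly with a low value. They report only what shows in the picture. A call takes as long as a camera call.
- outline_of(label, camera): "pixels" (420x560 bool, what is visible of it) and "location" ([column, row] as shares, 0 to 1, of the picture: columns of its width, rows of its height, amid what is visible of it).
- tip_of(label, camera): "location" ([column, row] as shares, 0 to 1, of the picture: columns of its width, rows of its height: a listed point, or the origin of a listed thing).
The state is a dict: "time": time; "joint_positions": joint angles; "joint_vel": joint speeds; "joint_torque": joint torques, N m; "ee_pos": TCP position; "eef_rot": TCP orientation; "ft_force": force on the tool from outside, world axes, zero at the start; "torque": the same for the moment, N m; "width": finger opening in m.
Only numpy, scipy, OpenCV 4.12 (cv2) and the standard library are available. Lean on these libraries where they do the work, as an engineer would, in place of code of your own. Each camera call takes 0.05 s, during which the arm holds its last target. There are 200 camera calls.

## Working session

There is one attempt and no reset: what is moved stays moved. The work goes in short steps, Python scripts to look and compute and a tool call to move; the robot and the scene stay as the last step left them, time stands still between calls to the robot, and variables do not carry over. Pictures are saved under pics/ and viewed, on a budget of 10 in all, crops included, one or two more only if the job needs it, and the job is handed in when it is done.

Besides the shell and the picture viewer there is one more tool, called after "Emit:" in YAML: its name, and indented under it one key for each argument. drive_tool: Moves the arm, as the interface text tells. Its arguments: {"type":"object","properties":{"deltas":{"type":"array"},"squeeze":{"type":"number"}},"required":["deltas"]}

```bash
mkdir -p pics
cat > h.py <<'E'
from bench import *
import numpy as np, cv2
from scipy.spatial.transform import Rotation as Ro
def cam(name):
    s=read_state(); im,d=camera(name); p=camera_params(name); K=np.array(p["K"])
    if "mount" in p:
        M=np.array(p["mount"]); T=np.eye(4); T[:3,:3]=Ro.from_quat(s["eef_rot"]).as_matrix(); T[:3,3]=s["ee_pos"]; W=T@M
    else:
        W=np.eye(4); R=np.array(p["R"]); W[:3,:3]=R.T; W[:3,3]=-R.T@np.array(p["t"])
    return im,d,K,W
def cloud(d,K,W):
    v,u=np.mgrid[:d.shape[0],:d.shape[1]]
    P=np.stack([(u-K[0,2])/K[0,0]*d,(v-K[1,2])/K[1,1]*d,d],-1)
    return P@W[:3,:3].T+W[:3,3]
def ray(u,v,z,K,W):
    r=W[:3,:3]@np.array([(u-K[0,2])/K[0,0],(v-K[1,2])/K[1,1],1]); return W[:3,3]+r*(z-W[2,3])/r[2]
E
python3 - <<'E'
from h import *
s=read_state(); print({k:np.round(v,3) for k,v in s.items()})
for c in ["top","side"]:
    im,d,K,W=cam(c); cv2.imwrite(f"pics/{c}1.png",im[:,:,::-1])
    P=cloud(d,K,W)
    print(c,"cam at",W[:3,3].round(3))
    for l,z in [("carrier_grip",.095),("dock_front",.01),("carrier",0),("dock",0),("mug",0)]:
        r=tip_of(l,c)[:2]
        for q in r:
            u,v=q["location"][0]*560,q["location"][1]*420
            print(l,round(q["score"],2),int(u),int(v),ray(u,v,z,K,W).round(4))
    for q in outline_of("carrier_grip",c)[:1]:
        m=q["pixels"]; X=P[m&(d>0)]; print(len(X)); 
        b=X[(X[:,2]>.1)&(X[:,2]<.115)]; print("bar top",len(b))
        if len(b)>20:
            (cx,cy),sz,a=cv2.minAreaRect(b[:,:2].astype(np.float32)*1000); print(cx,cy,sz,a,np.median(b[:,2]))
E
```

```text
{'time': np.float64(0.0), 'joint_positions': array([-1.133,  0.333, -0.065,  1.461,  0.022,  1.35 , -0.088]), 'joint_vel': array([-0.,  0.,  0., -0.,  0., -0., -0.]), 'joint_torque': array([ 1.0000e-03, -6.2327e+01,  2.5000e-02, -3.8989e+01, -6.1000e-02,
        4.0000e-02,  0.0000e+00]), 'ee_pos': array([0.278, 0.559, 0.236]), 'eef_rot': array([ 0.228,  0.974, -0.001, -0.   ]), 'ft_force': array([-0.775,  0.865, -0.39 ]), 'torque': array([-0.023,  0.02 , -0.029]), 'width': np.float64(0.087)}
top cam at [0.567 0.071 1.218]
carrier_grip 0.8 253 223 [0.5994 0.1113 0.095 ]
carrier 0.82 254 224 [0.5971 0.114  0.    ]
mug 0.95 176 193 [0.6834 0.3096 0.    ]
side cam at [0.409 0.682 0.627]
carrier_grip 0.74 301 233 [0.6032 0.1204 0.095 ]
dock_front 0.16 298 266 [0.6052 0.1247 0.01  ]
carrier 0.62 299 264 [0.6076 0.1106 0.    ]
dock 0.81 298 266 [0.6075 0.1157 0.    ]
mug 0.6 221 326 [0.6815 0.3015 0.    ]
mug 0.48 340 212 [ 0.5775 -0.0807  0.    ]
2733
bar top 547
598.5545043945312 117.57077026367188 (24.619874954223633, 99.74397277832031) 74.1984634399414 0.1069817889077358
```

View pics/top1.png

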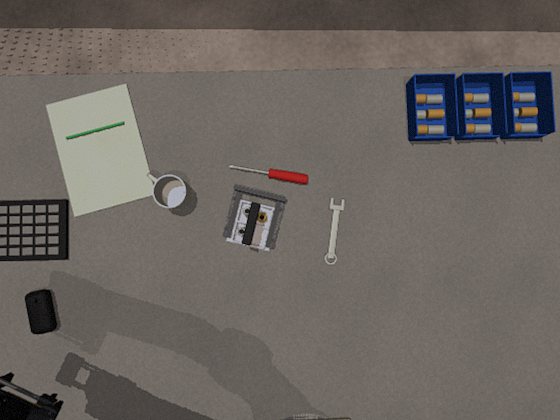

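View pics/side1.png

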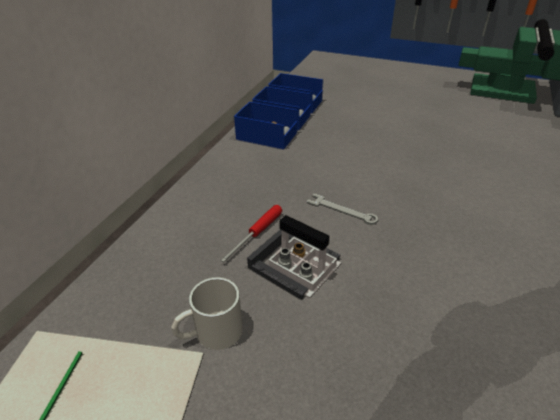

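The top view shows the dock and carrier at about (255,220), with the stop at the top and the front opening toward the robot. The mug is at (170,193), the screwdriver at (275,175) and the spanner at (333,230). The side view agrees: bar centre is about (0.599, 0.118) with yaw -15.8° and its top at 0.107 as specified. I'll move above it next.

Emit:
drive_tool:
  deltas:
    - [0,0,-0.5,-0.012,-0.006,0,-1]
    - [0,0,-1.5,-0.04,-0.021,0.001,-1]
    - [0,0,-2.5,-0.08,-0.042,0.002,-1]
    - [0,0,-3.5,-0.12,-0.063,0.004,-1]
    - [0,0,-4.5,-0.16,-0.084,0.005,-1]
    - [0,0,-5.5,-0.2,-0.105,0.007,-1]
    - [0,0,-6.5,-0.24,-0.126,0.008,-1]
    - [0,0,-7.5,-0.28,-0.147,0.01,-1]
    - [0,0,-8.5,-0.32,-0.168,0.011,-1]
    - [0,0,-9.5,-0.36,-0.189,0.013,-1]
    - [0,0,-10,-0.4,-0.21,0.014,-1]
    - [0,0,-10.5,-0.435,-0.229,0.015,-1]

```text
time: 1.9
ee_pos: [0.5668, 0.1578, 0.2218]
eef_rot: [0.139, 0.99, -0.0, 0.0]
ft_force: [-0.3, 0.1, 0.5]
width: 0.0871
```

```bash
cat > look.py <<'E'
import sys
from h import *
s=read_state(); R=Ro.from_quat(s["eef_rot"]).as_matrix(); print(s["time"],s["ee_pos"].round(4),"R",R.round(3).tolist(),np.round(s["ft_force"],1),round(float(s["width"]),4))
im,d,K,W=cam("wrist"); cv2.imwrite(f"pics/{sys.argv[1]}.png",im[:,:,::-1])
P=cloud(d,K,W)
for l in ["carrier_grip","dock"]:
  for q in outline_of(l,"wrist")[:1]:
    m=q["pixels"]; X=P[m&(d>0)]; print(l,q["score"],len(X),np.percentile(X,[2,98],axis=0).round(3).tolist())
    if l=="carrier_grip":
        b=X[(X[:,2]>.1)&(X[:,2]<.115)]; c,sz,a=cv2.minAreaRect(b[:,:2].astype(np.float32)*1000); print("bar",c,sz,a,np.median(b[:,2]))
for l,z in [("carrier_grip",.095),("dock_front",.01),("dock",0),("carrier",0)]:
    for q in tip_of(l,"wrist")[:1]:
        u,v=q["location"][0]*560,q["location"][1]*420; print(l,round(q["score"],2),int(u),int(v),ray(u,v,z,K,W).round(4))
g=cloud(d,K,W)
E
python3 look.py w1
```

```text
1.9 [0.5668 0.1578 0.2218] R [[-0.961, 0.275, 0.001], [0.275, 0.961, -0.0], [-0.001, -0.0, -1.0]] [-0.3  0.1  0.5] 0.0871
carrier_grip 0.85 7000 [[0.54, 0.071, 0.003], [0.654, 0.171, 0.108]]
bar (586.3890991210938, 121.00340270996094) (22.126569747924805, 73.46794891357422) 74.96125793457031 0.10656807133365132
dock 0.96 3990 [[0.544, 0.043, 0.004], [0.682, 0.188, 0.016]]
carrier_grip 0.64 252 253 [0.5997 0.1167 0.095 ]
dock 0.66 256 322 [0.7278 0.0711 0.    ]
carrier 0.82 262 219 [0.5985 0.1186 0.    ]
```

View pics/w1.png

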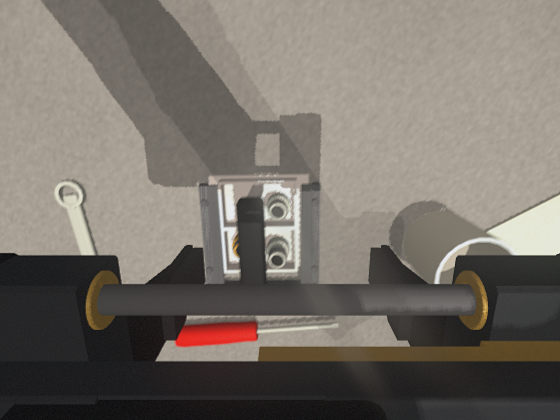

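The wrist view shows the bar at (252,250) between the open fingers. The rails lie on either side (columns 205 and 315), the front is at the top of the picture and the screwdriver at (240,333) sits behind the stop. Next I'll get the precise dock axis and bar direction from the depth data.

```bash
cat > axis.py <<'E'
from h import *
for c in ["wrist","top","side"]:
    im,d,K,W=cam(c); P=cloud(d,K,W)
    t=np.deg2rad(-15.5); ex=np.array([np.cos(t),np.sin(t)]); ey=np.array([-ex[1],ex[0]]); o=np.array([.599,.1175])
    ok=(d>0); X=P[ok]; a=(X[:,:2]-o)@ex; b=(X[:,:2]-o)@ey; z=X[:,2]
    for n,sel in [("railL",(b>.045)&(b<.085)&(abs(a)<.058)&(z>.009)&(z<.02)),("railR",(b<-.045)&(b>-.085)&(abs(a)<.058)&(z>.009)&(z<.02)),
                  ("bar",(abs(b)<.018)&(abs(a)<.06)&(z>.102)&(z<.112))]:
        if sel.sum()<40: print(c,n,sel.sum()); continue
        A,B=a[sel],b[sel]; bins=np.arange(-.06,.06,.008); mids=[]
        for lo in bins:
            k=(A>=lo)&(A<lo+.008)
            if k.sum()>4: mids.append((lo+.004,(B[k].min()+B[k].max())/2,B[k].min(),B[k].max()))
        mids=np.array(mids); p=np.polyfit(mids[:,0],mids[:,1],1)
        print(c,n,sel.sum(),"a",A.min().round(4),A.max().round(4),"b0",p[1].round(4),"yaw",(-15.5+np.degrees(p[0])).round(2),"b edges",np.median(mids[:,2:],0).round(4),"z",np.median(z[sel]).round(4))
E
python3 axis.py
```

```text
wrist railL 1672 a -0.0457 0.0579 b0 0.0564 yaw -15.48 b edges [0.0462 0.0667] z 0.0138
wrist railR 1500 a -0.0455 0.058 b0 -0.0547 yaw -14.65 b edges [-0.0647 -0.0451] z 0.0139
wrist bar 2079 a -0.05 0.022 b0 0.0001 yaw -14.92 b edges [-0.0108  0.0108] z 0.1066
top railL 95 a 0.0173 0.0574 b0 0.0444 yaw -1.9 b edges [0.046 0.066] z 0.0139
top railR 198 a -0.0352 0.0579 b0 -0.0548 yaw -15.86 b edges [-0.0648 -0.0453] z 0.0144
top bar 220 a -0.0058 0.05 b0 -0.0004 yaw -14.53 b edges [-0.0105  0.0105] z 0.107
side railL 551 a -0.0468 0.0579 b0 0.0566 yaw -15.76 b edges [0.0458 0.0672] z 0.0144
side railR 84 a -0.0458 0.0569 b0 -0.062 yaw -19.66 b edges [-0.0651 -0.0537] z 0.0148
side bar 506 a -0.0509 0.0494 b0 0.0006 yaw -15.16 b edges [-0.0102  0.0116] z 0.1072
```

Bar centre is (0.599, 0.1175) with carrier and dock yaw about -15.1°. The rail front sits 46 mm ahead of the bar centre, so the carrier is at dock x of about -14 mm and needs more than 101 mm of travel. I'll align, then descend.

Emit:
drive_tool:
  deltas:
    - [0,0,-0.3,-0.014,-0.01,0,-1]
    - [0,0,-0.6,-0.03,-0.021,0.005,-1]
    - [0,0,-0.9,-0.042,-0.03,0.015,-1]
    - [0,0,-0.9,-0.042,-0.03,0.035,-1]
    - [0,0,-0.9,-0.042,-0.03,0.055,-1]
    - [0,0,-0.9,-0.042,-0.03,0.075,-1]
    - [0,0,-0.9,-0.042,-0.03,0.095,-1]
    - [0,0,-0.9,-0.042,-0.03,0.112,-1]
    - [0,0,-0.9,-0.042,-0.03,0.124,-1]
    - [0,0,-0.9,-0.042,-0.03,0.13,-1]
    - [0,0,-0.9,-0.042,-0.03,0.132,-1]
    - [0,0,-0.9,-0.042,-0.03,0.132,-1]

```text
time: 3.6
ee_pos: [0.5981, 0.1211, 0.0899]
eef_rot: [0.13, 0.991, 0.0, 0.0]
ft_force: [0.3, -0.4, 1.1]
width: 0.087
```

```bash
python3 axis.py | grep bar; python3 -c "
from h import *
s=read_state();print(s['ee_pos'].round(4),Ro.from_quat(s['eef_rot']).as_matrix().round(4).tolist(),np.round(s['ft_force'],1))
im=cam('side')[0];cv2.imwrite('pics/s2.png',cv2.resize(im[160:360,180:440,::-1],None,fx=3,fy=3))"
```

```text
wrist bar 6660 a -0.05 0.0306 b0 -0.0016 yaw -18.7 b edges [-0.0109  0.0108] z 0.1066
top bar 0
side bar 237 a -0.0501 -0.0018 b0 0.0005 yaw -15.34 b edges [-0.0101  0.0111] z 0.1071
[0.5983 0.1211 0.0903] [[-0.9659, 0.2589, 0.0012], [0.2589, 0.9659, 0.0005], [-0.001, 0.0008, -1.0]] [ 0.3  0.3 -0.5]
```

View pics/s2.png

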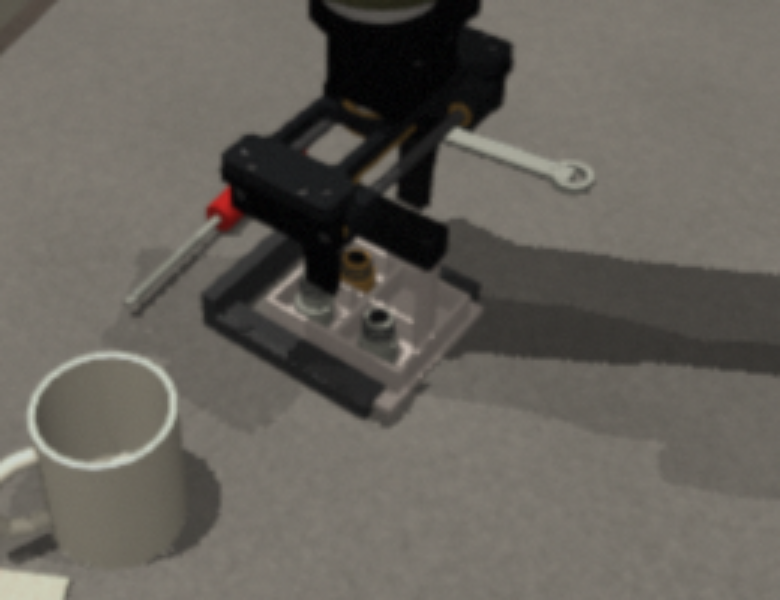

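The view shows the fingers straddling the bar just above the fittings, with nothing else touched. The TCP is about 3.5 mm off to +y, so I'll correct that and then close.

Emit:
drive_tool:
  deltas:
    - [0,0,0,-0.001,-0.002,0,-1]
    - [0,0,0,-0.0015,-0.0035,0,-1]
    - [0,0,0,-0.0015,-0.0035,0,-0.5]
    - [0,0,0,-0.0015,-0.0035,0,0]
    - [0,0,0,-0.0015,-0.0035,0,0.3]
    - [0,0,0,-0.0015,-0.0035,0,0.5]
    - [0,0,0,-0.0015,-0.0035,0,0.6]
    - [0,0,0,-0.0015,-0.0035,0,0.8]
    - [0,0,0,-0.0015,-0.0035,0,1]
    - [0,0,0,-0.0015,-0.0035,0,1]
    - [0,0,0,-0.0015,-0.0035,0,1]
    - [0,0,0,-0.0015,-0.0035,0,1]
  squeeze: 40

```text
time: 5.0
ee_pos: [0.5985, 0.1175, 0.0896]
eef_rot: [0.13, 0.991, 0.0, 0.0]
ft_force: [-0.0, 1.2, -0.4]
width: 0.0217
```

```bash
python3 axis.py | grep -v top; python3 -c "
from h import *
s=read_state();print(s['ee_pos'].round(4),Ro.from_quat(s['eef_rot']).as_matrix().round(4).tolist(),np.round(s['ft_force'],1),np.round(s['torque'],2),s['width'])"
```

```text
wrist railL 2963 a -0.0456 0.0222 b0 0.0565 yaw -15.58 b edges [0.0459 0.0672] z 0.0138
wrist railR 2755 a -0.0455 0.023 b0 -0.0551 yaw -15.44 b edges [-0.065  -0.0451] z 0.0138
wrist bar 7194 a -0.0497 0.0297 b0 -0.0007 yaw -14.89 b edges [-0.012  0.01 ] z 0.1066
side railL 543 a -0.0466 0.0579 b0 0.0565 yaw -15.33 b edges [0.0453 0.0676] z 0.0143
side railR 78 a -0.0462 0.0291 b0 -0.0609 yaw -17.09 b edges [-0.0658 -0.0535] z 0.0146
side bar 234 a -0.0503 -0.0067 b0 0.0004 yaw -13.56 b edges [-0.0123  0.0103] z 0.107
[0.5985 0.1175 0.0896] [[-0.966, 0.2586, 0.0003], [0.2586, 0.966, 0.0004], [-0.0002, 0.0005, -1.0]] [0.8 0.5 0.1] [ 0.37 -0.18 -0.03] 0.021770255279547894
```

Gripped at 21.8 mm opening, with low forces. I'll draw it out gently along the dock axis (about -15.4°).

Emit:
drive_tool:
  deltas:
    - [0,0,0.1,0.001,0,0,1]
    - [0,0,0.2,0.004,0,0,1]
    - [0,0,0.3,0.008,0,0,1]
    - [0,0,0.4,0.013,0,0,1]
    - [0,0,0.4,0.019,0,0,1]
    - [0,0,0.4,0.025,0,0,1]
    - [0,0,0.4,0.031,0,0,1]
    - [0,0,0.4,0.037,0,0,1]
    - [0,0,0.4,0.042,0,0,1]
    - [0,0,0.4,0.046,0,0,1]
    - [0,0,0.4,0.049,0,0,1]
    - [0,0,0.4,0.05,0,0,1]

```text
time: 6.35
ee_pos: [0.5499, 0.1302, 0.0896]
eef_rot: [0.134, 0.991, 0.0, 0.0]
ft_force: [2.6, -0.3, -1.8]
width: 0.0214
```

```bash
cat > st.py <<'E'
import sys
from h import *
s=read_state();R=Ro.from_quat(s['eef_rot']).as_matrix()
print(s['time'],s['ee_pos'].round(4),R.round(4).tolist(),np.round(s['ft_force'],1),np.round(s['torque'],2),round(float(s['width']),4))
t=np.deg2rad(-15.5); dd=s['ee_pos'][:2]-[.5985,.1175]; print("travel",-(dd@[np.cos(t),np.sin(t)]),"lat",dd@[-np.sin(t),np.cos(t)])
im,d,K,W=cam('side');cv2.imwrite(f'pics/{sys.argv[1]}.png',cv2.resize(im[140:380,180:500,::-1],None,fx=2.5,fy=2.5))
E
python3 st.py s3
```

```text
6.35 [0.5499 0.1302 0.0896] [[-0.9641, 0.2654, 0.0001], [0.2654, 0.9641, 0.0002], [-0.0, 0.0002, -1.0]] [ 2.6 -0.3 -1.8] [-0.13 -0.57  0.02] 0.0214
travel 0.05022376511939587 lat -0.0007008833347565838
```

View pics/s3.png

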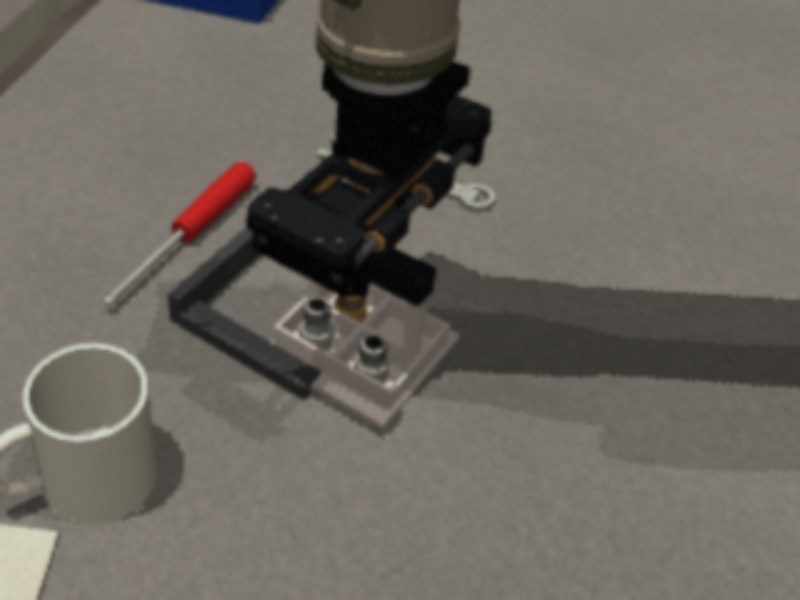

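The carrier has slid about halfway out, the fittings are upright at (317,318) and (372,355), and forces are tiny. I'll continue another 85 mm, for 135 mm in total.

Emit:
drive_tool:
  deltas:
    - [0,0,0,0.002,0,0,1]
    - [0,0,0,0.007,0,0,1]
    - [0,0,0,0.015,0,0,1]
    - [0,0,0,0.024,0,0,1]
    - [0,0,0,0.034,0,0,1]
    - [0,0,0,0.044,0,0,1]
    - [0,0,0,0.054,0,0,1]
    - [0,0,0,0.064,0,0,1]
    - [0,0,0,0.073,0,0,1]
    - [0,0,0,0.08,0,0,1]
    - [0,0,0,0.084,0,0,1]
    - [0,0,0,0.085,0,0,1]

```text
time: 7.6
ee_pos: [0.4678, 0.1529, 0.0896]
eef_rot: [0.134, 0.991, 0.0, -0.0]
ft_force: [1.9, -1.0, -1.6]
width: 0.0214
```

```bash
python3 st.py s4
```

```text
7.6 [0.4678 0.1529 0.0896] [[-0.9642, 0.2653, -0.0001], [0.2653, 0.9642, 0.0002], [0.0001, 0.0002, -1.0]] [ 1.9 -1.  -1.6] [-0.07 -0.57 -0.  ] 0.0214
travel 0.135417243872787 lat -0.0008257715174013111
```

View pics/s4.png

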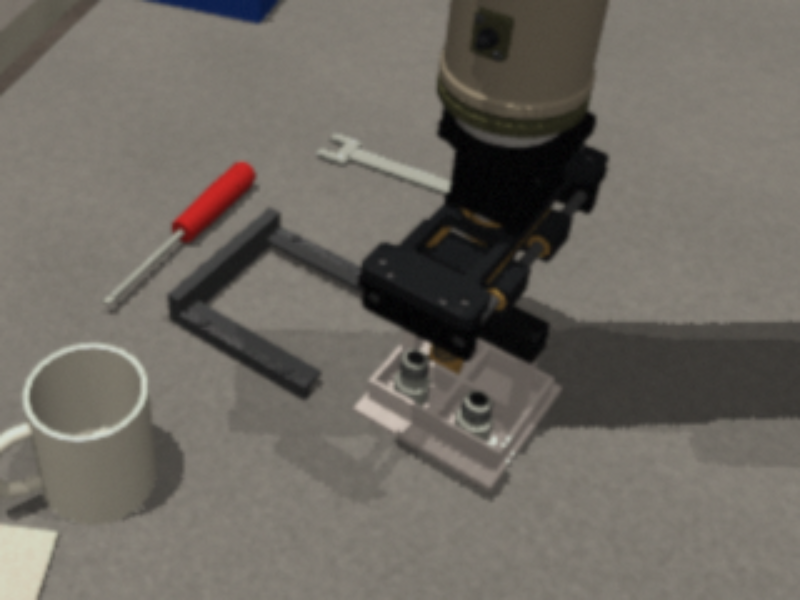

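The carrier is fully clear of the rail ends, the fittings are upright and the mug, spanner and screwdriver haven't moved. I'll lift slowly with a firmer squeeze.

Emit:
drive_tool:
  deltas:
    - [0,0,0,0,0,0,1]
    - [0,0,0,0,0,-0.001,1]
    - [0,0,0,0,0,-0.003,1]
    - [0,0,0,0,0,-0.006,1]
    - [0,0,0,0,0,-0.01,1]
    - [0,0,0,0,0,-0.015,1]
    - [0,0,0,0,0,-0.02,1]
    - [0,0,0,0,0,-0.025,1]
    - [0,0,0,0,0,-0.03,1]
    - [0,0,0,0,0,-0.034,1]
    - [0,0,0,0,0,-0.036,1]
    - [0,0,0,0,0,-0.036,1]
  squeeze: 50

```text
time: 8.85
ee_pos: [0.4683, 0.1528, 0.1259]
eef_rot: [0.134, 0.991, 0.0, 0.0]
ft_force: [0.1, -0.7, -6.7]
width: 0.0215
```

```bash
cat >> st.py <<'E'
for c in ["wrist","side"]:
    im,d,K,W=cam(c); P=cloud(d,K,W); rel=(P-s['ee_pos'])@R
    m=(d>0)&(abs(rel[...,1])<.009)&(abs(rel[...,0])<.049)&(rel[...,2]<-.005)&(rel[...,2]>-.03)
    X=P[m]; r=rel[m]
    if m.sum()>30:
        p=np.polyfit(r[:,0],X[:,2],1); print(c,"bar n",m.sum(),"top z at centre",p[1].round(4),"slope deg",np.degrees(p[0]).round(2),"x",r[:,0].min().round(3),r[:,0].max().round(3))
    m=(d>0)&(abs(rel[...,0])<.056)&(abs(rel[...,1])<.056)&(abs(rel[...,1])>.0425)&(rel[...,2]>.075)&(rel[...,2]<.095)
    for g in [1,-1]:
        k=m&(np.sign(rel[...,1])==g); X=P[k]; r=rel[k]
        if len(X)>30: p=np.polyfit(r[:,0],X[:,2],1); print(c,"flange",g,len(X),"z",np.median(X[:,2]).round(4),"slope",np.degrees(p[0]).round(2))
E
python3 st.py s5
```

```text
8.85 [0.4683 0.1528 0.1259] [[-0.9641, 0.2655, 0.0005], [0.2655, 0.9641, 0.0003], [-0.0004, 0.0004, -1.0]] [ 0.1 -0.7 -6.7] [ 0.03  0.01 -0.01] 0.0215
travel 0.1348554536663361 lat -0.0008024416769988557
wrist bar n 5669 top z at centre 0.1428 slope deg -0.21 x -0.028 0.049
wrist flange 1 1490 z 0.0407 slope -0.1
wrist flange -1 1504 z 0.0409 slope -0.09
side bar n 226 top z at centre 0.1414 slope deg 0.58 x 0.01 0.049
side flange 1 439 z 0.041 slope -0.07
```

View pics/s5.png

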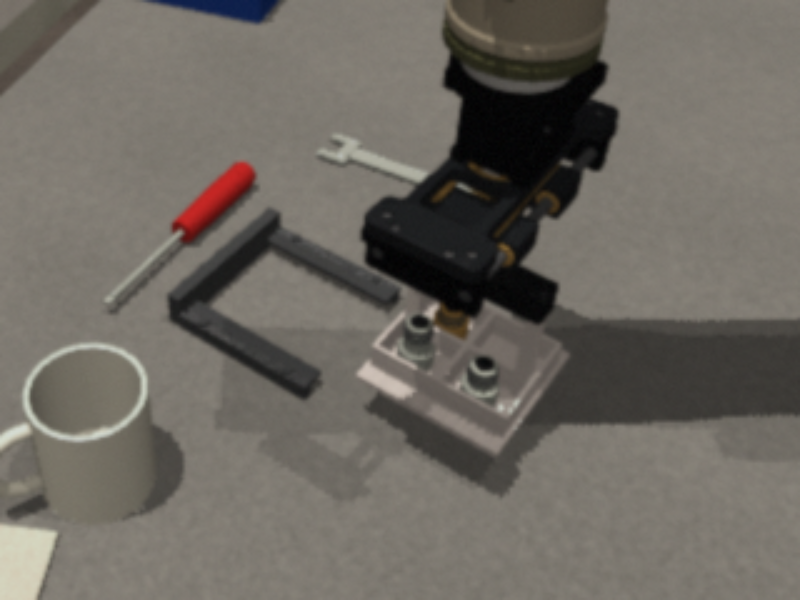

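The carrier is clear of the bench and level within 0.2°, with its underside at about 36 mm and all three fittings standing. I'll raise it another 114 mm.

Emit:
drive_tool:
  deltas:
    - [0,0,0,0,0,-0.002,1]
    - [0,0,0,0,0,-0.007,1]
    - [0,0,0,0,0,-0.016,1]
    - [0,0,0,0,0,-0.028,1]
    - [0,0,0,0,0,-0.042,1]
    - [0,0,0,0,0,-0.056,1]
    - [0,0,0,0,0,-0.07,1]
    - [0,0,0,0,0,-0.084,1]
    - [0,0,0,0,0,-0.097,1]
    - [0,0,0,0,0,-0.107,1]
    - [0,0,0,0,0,-0.112,1]
    - [0,0,0,0,0,-0.114,1]

```text
time: 10.2
ee_pos: [0.4683, 0.1528, 0.24]
eef_rot: [0.134, 0.991, 0.0, 0.0]
ft_force: [-0.4, -0.2, -7.0]
width: 0.0214
```

Emit:
drive_tool:
  deltas:
    - [0,0,0,0,0,0,1]
    - [0,0,0,0,0,0,1]
    - [0,0,0,0,0,0,1]
    - [0,0,0,0,0,0,1]
    - [0,0,0,0,0,0,1]
    - [0,0,0,0,0,0,1]

```text
time: 10.8
ee_pos: [0.4682, 0.1527, 0.2395]
eef_rot: [0.134, 0.991, -0.0, -0.0]
ft_force: [0.6, -0.2, -7.4]
width: 0.0216
```

```bash
python3 st.py s6
```

```text
10.8 [0.4682 0.1527 0.2395] [[-0.9641, 0.2656, -0.0001], [0.2656, 0.9641, -0.0001], [0.0001, -0.0001, -1.0]] [ 0.6 -0.2 -7.4] [-0.04  0.05  0.  ] 0.0216
travel 0.13500250185894552 lat -0.0009577305658781811
wrist bar n 5784 top z at centre 0.2567 slope deg -0.68 x -0.028 0.049
wrist flange 1 1493 z 0.1547 slope -0.04
wrist flange -1 1507 z 0.1548 slope -0.03
side bar n 293 top z at centre 0.2578 slope deg -3.3 x 0.005 0.049
side flange 1 513 z 0.1552 slope 0.01
```

View pics/s6.png

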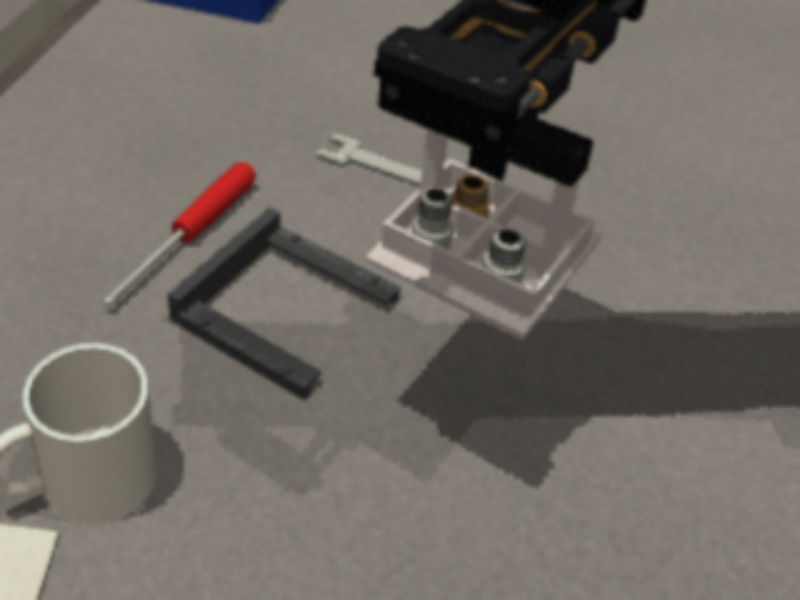

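The picture shows the carrier level with its flange top at 0.155 m, so the underside is at 0.150 m. All three fittings stand, at (435,210), (472,195) and (506,252), and the other items are untouched.

```bash
python3 -c "
from bench import *
print(close_job())"
```

```text
the job is handed in; nothing more can be done
None
```

I gripped the carrier by the middle of its handle and drew it 135 mm along the bench, about 30 mm past the point where it clears the lips. I then lifted it straight up and handed the job in at about 11 s, still holding it.

- **Height and level:** the flange top measured 0.155 m, so the underside is at about 15 cm. The flange was level within 0.05° in both the wrist and side cameras.
- **Fittings and other items:** in the last picture all three fittings were standing. The mug, the screwdriver and the visible end of the spanner had not moved.
- **Forces:** wrist force readings, taken at the end of each move, stayed under 8 N. The grip held at a steady 21.5 mm opening, close to the bar's 22 mm width.
- **One check that disagreed:** a slope fitted to the handle bar's top gave -0.7° (wrist) and -3.3° (side). I discounted it because the gripper hides part of the bar and some gripper points probably got into the fit, while the flange readings were clean and agreed with each other.

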